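# Close the heavy lid of the medicine carrier

## Robot

A 6-joint arm with a two-finger parallel gripper is mounted at the origin on the work surface. World frame = base frame: x ahead of the robot, y to its left, z up, the work surface at z = 0. Lengths are in m, angles in rad, forces in N, time in s.
With the tool pointing down it reaches from about 0.4 to 0.825 m from the base axis. Payload 7 kg.
Tool frame: the origin (TCP) lies midway between the tips of the shut fingers; the grasp point (between the pads) lies bot.grip_depth behind it (bot.grip_depth is the distance from the TCP to the grasp point, in m); z points along the fingers, y is the direction in which the jaws open and shut (so a half turn about z gives the same grasp; the last joint's range is limited). The gripper opens to 85 mm and grips with 20 to 120 N. Pads are 22 mm wide; open, the fingers measure 114 mm over their backs; the gripper's body (76 mm by 85 mm) begins 54 mm behind the grasp point. The pads swing forward as they close: fully open they stand 13 mm farther back than shut.
Start: joints at [1.562, 0.359, 0.012, 0, -1.224, -0.288], TCP at [0.197, 0.645, 0.231] pointing down, gripper open.
Joint ranges: [-3.07, 3.07], [-1.43, 2.12], [-1.02, 1.25], [-3.03, 1.67], [-3.05, -0], [-3.03, 3.03]. Speed limits (rad/s): [2.39, 2.39, 3.01, 3.14, 3.14, 3.14].

## Interface

Orientations are given as a rotation vector (axis times angle).
In Python, from station import bot, imaging, models gives the robot as it stands.
- The arm moves only by the shell command python3 -m crank 'ROWS' [OPENING] [FORCE]. ROWS is JSON, a list of rows, each an object of numbers: "dx", "dy", "dz": the shift along the world's x, y, z in m; "turn": the turn about the world's z in degrees. In form: [{"dx": .., "dy": .., "dz": .., "turn": ..}, ...]. A call has 1 to 20 rows; each row is the pose to reach, as a shift and turn from the pose measured when the call began; what a row does not reach only later rows make up. A row lasts 1/10 s, in which the tool goes at most 50 mm and 8.59 degrees, less where a joint would pass 70% of its speed; a pose out of reach is approached as far as the arm can. A call with a gripper value outside its range is refused whole. OPENING is the closure, from -1 (fully open) to 1 (shut), set as the call begins (- or left out, the last holds). The fingers move at their own pace and stop on an object; FORCE is the grip in N (left out, the last holds). Time passes only in rows, so rows that repeat a pose let the fingers close. It gives the time, the measured TCP pose, the force and the opening at its end, in the units of the state.
- bot.get_state(): the state, without advancing time (a new reading comes with each control period).
- imaging.grab_frame(name): name is "side" or "top"; returns the picture (420x560x3 uint8, red, green, blue); there is no depth.
- imaging.get_calibration(name): a dict with "intrinsics" (3x3 intrinsics, pixels), "rvec" (rotation vector, rad) and "tvec" (3), from world to camera coordinates, as OpenCV has them. Camera axes: x right, y down, z forward; pixel columns grow to the right and rows downward; lengths in m; the calibration is good to about 2 mm. A picture is of the moment at which its call begins. get_calibration takes no time and is no camera call.
- bot.hand_in(): hands the job in, once; it reports no verdict.
Trained networks look in the newest picture that a camera, given by its name, has taken for a name from the list of things; names that differ only in an ending like _2 or _b are one class to them, and where a whole thing is asked for, a point or a joint stands for the part that bears it (a point fixed in the world has none). Each returns a list of dicts, best first, with "p" (0 to 1); they miss things now and then, are a little off and sometimes report something else, mostly with a low value. They report only what shows in the picture. A call takes as long as a camera call.
- models.masks_of(camera, label): "mask" (420x560 bool, what is visible of it) and "position" ([column, row] in pixels, amid what is visible of it).
- models.mark_of(camera, label): "position" ([column, row] in pixels: a listed point, or the origin of a listed thing).
The state is a dict: "t": time; "joint_pos": joint angles; "qvel": joint speeds; "joint_torque": joint torques, N m; "tcp_pos": TCP position; "ee_rot": TCP orientation; "contact_force": force on the tool from outside, world axes, zero at the start; "torque": the same for the moment, N m; "width": finger opening in m.
Only numpy, scipy, OpenCV 4.12 (cv2) and the standard library are available. Lean on these libraries where they do the work, as an engineer would, in place of code of your own. Each camera call takes 0.05 s, during which the arm holds its last target. There are 200 camera calls.

## Task

The insulated medicine carrier on the counter stands open, with glass vials inside. Take its heavy lid down under control, never letting it fall or slam, then press on the push plate at the front of the lid until it has snapped home and keep pressing with about 20 N for two seconds so that the seal takes, never with more than 30 N on plate or lid. Then let go, with the lid fully shut and the bottle, jar and tape roll around the carrier left where they are.

Things in the scene. Friction and masses are not known exactly. Their poses are not given: they have to be found in the camera images.
- case: White insulated carrier, fixed to the counter, 165 mm (its x) x 300 mm (its y) x 115 mm high, walls 9 mm. Origin under its centre on the counter, z up; its front (-x side) faces the robot, turned by at most 0.35 rad. Vials stand inside, below the rim. Loop handles stick out 24 mm at both ends, 70 mm up.
- lid (a joint): Angle of the lid (rad): 0 fully shut, about 1.5 upright, 1.72 its backward stop. Axis along the case's +y through hinge_mid. It weighs 0.65 to 1.05 kg: a panel 165 mm (hinge to front edge) x 300 x 24 mm. It stays up only near upright (above 1.1 to 1.3); below that it falls unless carried, and comes to rest ajar on a spring catch at about 0.07.
- hinge_mid (a point): Middle of the hinge axis, fixed on the case: at its far (+x) upper edge, 82.5 mm behind the case's centre and 115 mm above the counter; axes as the case's.
- lid_bar (a point): Centre of the lid's round steel bar handle (12 mm thick, straight for 150 mm along the case's y), a hoop before the lid's free edge. Bar axis: 210 mm from the hinge along the lid, 12 mm above the plane of its underside (which holds the hinge axis); 39 mm clear between bar and lid; 127 mm above the counter when shut. Axes turn with the lid: -x hinge to bar, z out of its top.
- lid_front (a point): Point on the lid's top at mid y, 145 mm from the hinge, 24 mm above the underside; 139 mm above the counter when shut, 10 mm higher ajar. Axes turn with the lid. Over it a grey push plate, 36 x 100 mm (along y), stands 3 to 9 mm proud: unmeasured, differs each time, does not give. A roller catch holds the lid ajar; roughly 5 to 12 N down on the plate snaps it to 0, a hard stop.
- feed_bottle: Bystander: closed glass bottle, 64 mm across, 130 mm high, beside the case's right end (its -y side). Origin under its centre.
- pill_jar: Bystander: white jar, 48 mm across, 70 mm high, beside the case's left end. Origin under its centre.
- tape_roll: Bystander: roll of tape lying flat, 72 mm across, 19 mm high, in front of the case. Origin under its centre.

How it is judged:
On the way, in this order (a step that is already met when the one before it is completed fails the run):
1. the lid is lowered to ajar or lower (value of joint lid below 0.15 rad).
2. the shut lid is pressed on its push plate with more than 14 N for a second and a half (value of joint lid below 0.012 rad and contact force between the fingers and push_plate_c0 above 14 N), for 1.5 s.
At the end, for the whole second after the job is handed in: The lid is fully shut (within 0.012 rad, about 2 mm at its front edge), caught and at rest, and every bystander is within 30 mm of where it stood (value of joint lid below 0.012 rad and velocity of joint lid between -0.05 and 0.05 rad/s and distance of each of feed_bottle, pill_jar, tape_roll from where it was at the start of the episode below 0.03 m); the robot touches nothing.
It fails at once if the lid falls or slams: it closes faster than 1.2 rad/s anywhere above its ajar rest (0.1 rad) (velocity of joint lid below -1.2 rad/s and value of joint lid above 0.1 rad).
It fails at once if the lid's panel or push plate is pressed with more than 30 N (contact force between the fingers and lid_c1 above 30 N or contact force between the fingers and push_plate_c0 above 30 N).
It fails at once if a bystander is shoved more than 50 mm (distance of any of feed_bottle, pill_jar, tape_roll from where it was at the start of the episode above 0.05 m).
It also fails if it takes over 69 s, if anything falls off the work surface, if the arm or the gripper's body presses on something with over 40 N, if the wrist force passes 120 N, or if a joint passes its speed limit or range.

## Working session

There is one attempt and no reset: what is moved stays moved. The work goes in short steps, Python scripts to look and compute and a shell command to move; the robot and the scene stay as the last step left them, time stands still between calls to the robot, and variables do not carry over. Pictures are saved under pics/ and viewed, about 8 in all and at most 12, crops included, and the job is handed in when it is done.

```bash
mkdir -p pics
cat > h.py <<'E'
import numpy as np, cv2
from station import bot, imaging, models
def cal(n):
    c=imaging.get_calibration(n); return np.array(c["intrinsics"],float),np.array(c["rvec"],float),np.array(c["tvec"],float)
def proj(n,P):
    K,r,t=cal(n); return cv2.projectPoints(np.array(P,float).reshape(-1,3),r,t,K,None)[0].reshape(-1,2)
def ray(n,px):
    K,r,t=cal(n); R=cv2.Rodrigues(r)[0]; d=R.T@np.linalg.inv(K)@np.array([px[0],px[1],1.]); return -R.T@t,d/np.linalg.norm(d)
def atz(n,px,z):
    o,d=ray(n,px); return o+d*(z-o[2])/d[2]
def tri(p,q):
    o1,d1=ray("top",p);o2,d2=ray("side",q)
    A=np.c_[d1,-d2];s=np.linalg.lstsq(A,o2-o1,rcond=None)[0]
    a=o1+s[0]*d1;b=o2+s[1]*d2;return (a+b)/2,np.linalg.norm(a-b)
E
python3 - <<'E'
from h import *
ims=[imaging.grab_frame(n) for n in("top","side")]
for n,i in zip(("top","side"),ims): cv2.imwrite(f"pics/a_{n}.png",i[:,:,::-1])
for n in("top","side"):
    print(n,"cam",ray(n,(280,210)))
    for l in("case","hinge_mid","lid_bar","lid_front","feed_bottle","pill_jar","tape_roll"):
        print(l,[(np.round(m["position"],1).tolist(),round(m["p"],2)) for m in models.mark_of(n,l)[:2]])
print(bot.get_state(),bot.grip_depth)
E
```

```text
top cam (array([0.49298361, 0.02744043, 1.12223911]), array([ 0.03599979,  0.00973547, -0.99930438]))
case [([353.3, 201.0], 0.93), ([362.9, 263.5], 0.71)]
hinge_mid [([368.7, 161.0], 0.81), ([261.4, 196.5], 0.4)]
lid_bar [([386.6, 155.8], 0.71)]
lid_front [([381.7, 151.6], 0.62)]
feed_bottle [([440.4, 231.1], 0.87), ([384.9, 152.7], 0.55)]
pill_jar [([260.0, 200.5], 0.69)]
tape_roll [([364.0, 261.9], 0.77)]
side cam (array([ 0.35124729, -0.59189556,  0.7251163 ]), array([ 0.24758094,  0.68912222, -0.68103909]))
case [([302.6, 298.2], 0.56)]
hinge_mid [([345.1, 267.4], 0.85)]
lid_bar [([349.1, 182.2], 0.84)]
lid_front [([353.8, 210.5], 0.9)]
feed_bottle []
pill_jar [([268.5, 224.8], 0.78)]
tape_roll [([231.8, 337.3], 0.75)]
{'t': 0.8, 'joint_pos': array([ 1.56212202e+00,  3.58557961e-01,  1.19056052e-02, -2.10942004e-05,
       -1.22409897e+00, -2.88114212e-01]), 'qvel': array([-0.00114371, -0.00091525,  0.00157026,  0.00035159, -0.00030484,
       -0.00042389]), 'joint_torque': array([ 1.57443825e-03, -5.82879460e+01,  2.93637353e+01,  6.94111839e+00,
       -6.15500503e-04,  1.91687161e-05]), 'tcp_pos': array([0.19739892, 0.64546639, 0.23132809]), 'ee_rot': array([-3.10702279e+00,  4.64490151e-01,  4.07043572e-05]), 'contact_force': array([-0.12196196, -0.09469453, -0.36821732]), 'torque': array([-0.01398089,  0.01155149,  0.00129184]), 'width': 0.08562142964446366} 0.0187
```

View pics/a_top.png

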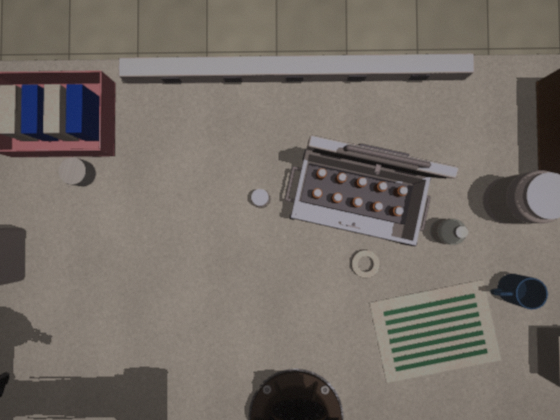

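View pics/a_side.png

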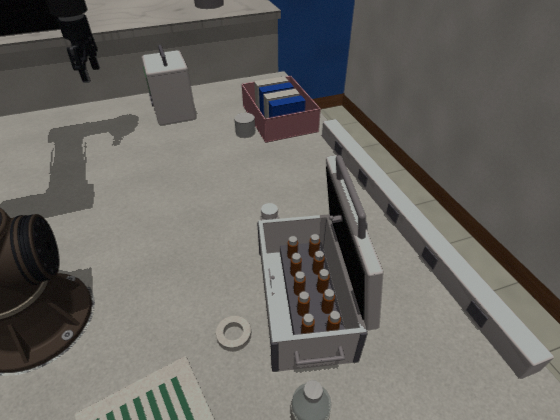

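The top view shows the case at about (360,200), with the lid near upright and its bar at about (387,155). The tape is at (366,263), the bottle at (450,231) and the jar at (260,198). The side view agrees: bar (349,182), hinge (345,267). Next I fit the case pose and lid angle.

```bash
cat >> h.py <<'E'
def lidpt(p,r,z,y=0):
    x0,y0,w,a=p; # a lid angle
    lx=82.5e-3-r*np.cos(a)+z*np.sin(a); lz=.115+r*np.sin(a)+z*np.cos(a)
    return np.array([x0+lx*np.cos(w)-y*np.sin(w), y0+lx*np.sin(w)+y*np.cos(w), lz])
def casept(p,x,y,z):
    x0,y0,w=p[:3]; return np.array([x0+x*np.cos(w)-y*np.sin(w),y0+x*np.sin(w)+y*np.cos(w),z])
E
python3 - <<'E'
from h import *
from scipy.optimize import least_squares
obs=[("top",(368.7,161),lambda p:lidpt(p,0,0)),("side",(345.1,267.4),lambda p:lidpt(p,0,0)),
("top",(386.6,155.8),lambda p:lidpt(p,.21,.012)),("side",(349.1,182.2),lambda p:lidpt(p,.21,.012)),
("top",(381.7,151.6),lambda p:lidpt(p,.145,.024)),("side",(353.8,210.5),lambda p:lidpt(p,.145,.024)),
("top",(353.3,201),lambda p:casept(p,0,0,0)),("side",(302.6,298.2),lambda p:casept(p,0,0,0)),
("top",(293,219),lambda p:casept(p,-.0825,.15,.115)),("top",(414,243),lambda p:casept(p,-.0825,-.15,.115)),
("side",(259,222),lambda p:casept(p,-.0825,.15,.115)),("side",(274,345),lambda p:casept(p,-.0825,-.15,.115))]
f=lambda p:np.concatenate([proj(n,g(p))[0]-np.array(q) for n,q,g in obs])
s=least_squares(f,[.6,-.15,-.2,1.5],loss="soft_l1",f_scale=3)
p=s.x;print(p.round(4));print(f(p).reshape(-1,2).round(1))
print("bar",lidpt(p,.21,.012),"hinge",lidpt(p,0,0),"tri bar",tri((386.6,155.8),(349.1,182.2)))
print("plate shut",lidpt([*p[:3],0],.145,.024),"bar shut",lidpt([*p[:3],0],.21,.012))
print("bottle",atz("top",(440.4,231.1),0),"jar",tri((260,200.5),(268.5,224.8)),"tape",tri((364,261.9),(231.8,337.3)))
np.save("p.npy",p)
for n in("top","side"):
    i=imaging.grab_frame(n)[:,:,::-1].copy()
    P=[casept(p,sx*.0825,sy*.15,z) for z in(0,.115) for sx,sy in((1,1),(1,-1),(-1,-1),(-1,1))]
    L=[lidpt(p,r,z,y) for z in(0,.024) for r,y in((0,.15),(0,-.15),(.165,-.15),(.165,.15))]
    for S,c in((P,(0,0,255)),(L,(0,255,0))):
        q=proj(n,S).astype(int)
        for k in(0,4): cv2.polylines(i,[q[k:k+4].reshape(-1,1,2)],True,c,1)
    q=proj(n,[lidpt(p,.21,.012,-.075),lidpt(p,.21,.012,.075)]).astype(int);cv2.line(i,q[0].tolist(),q[1].tolist(),(255,255,0),1)
    v=i[110:300,230:490] if n=="top" else i[140:390,200:420]
    globals()[n]=cv2.resize(v,(400,int(v.shape[0]*400/v.shape[1])))
h=max(top.shape[0],side.shape[0]);o=np.zeros((h,800,3),np.uint8);o[:top.shape[0],:400]=top;o[:side.shape[0],400:]=side
cv2.imwrite("pics/b.png",o)
E
```

```text
[ 0.5609 -0.154  -0.2038  1.4194]
[[-1.   1.2]
 [-0.2 -3.3]
 [ 1.   0.1]
 [-1.4  2.3]
 [ 0.4 -1.1]
 [ 1.6  0.4]
 [-0.2 -1.7]
 [-0.   3. ]
 [-1.3 -1.1]
 [ 3.3  0.3]
 [-2.5 -1.1]
 [-0.1 -2.1]]
bar [ 0.62231491 -0.16673463  0.32440718] hinge [ 0.64171956 -0.17074596  0.115     ] tri bar (array([ 0.62364012, -0.16495103,  0.32715939]), np.float64(0.003241744721588399))
plate shut [ 0.49972182 -0.14139221  0.139     ] bar shut [ 0.43606767 -0.12823364  0.127     ]
bottle [ 0.47659412 -0.38025003  0.        ] jar (array([0.56092529, 0.08990759, 0.00901368]), np.float64(0.0055948157422670815)) tape (array([ 0.39378045, -0.18168412, -0.00752255]), np.float64(0.004751176371561729))
```

View pics/b.png

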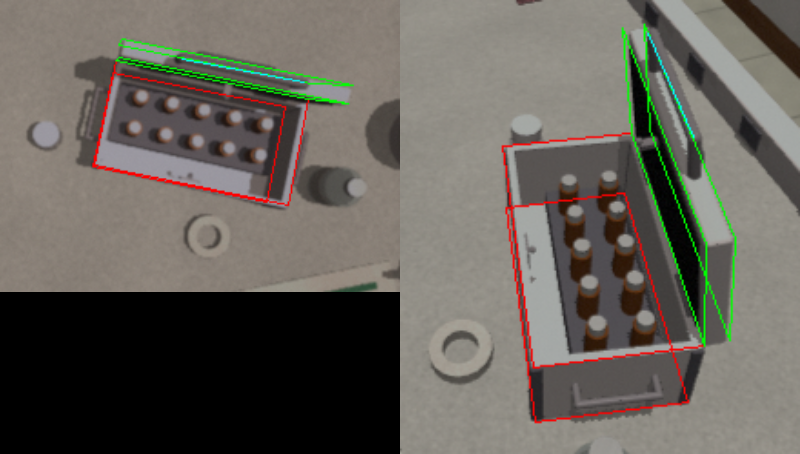

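The overlay matches the picture: case yaw about -0.204 rad, lid about 1.42 rad, bar at about (0.623, -0.166, 0.325). I'll lift, move over to the bar and align the jaws (turn -84.7°).

```bash
python3 -m crank '[{"dz":0.05},{"dz":0.1},{"dz":0.15},{"dx":0.02,"dy":-0.04,"dz":0.17,"turn":-8},{"dx":0.04,"dy":-0.08,"dz":0.18,"turn":-16},{"dx":0.06,"dy":-0.12,"dz":0.19,"turn":-24},{"dx":0.08,"dy":-0.16,"dz":0.19,"turn":-32},{"dx":0.1,"dy":-0.2,"dz":0.19,"turn":-40},{"dx":0.12,"dy":-0.24,"dz":0.19,"turn":-48},{"dx":0.14,"dy":-0.28,"dz":0.19,"turn":-56},{"dx":0.16,"dy":-0.32,"dz":0.19,"turn":-64},{"dx":0.18,"dy":-0.36,"dz":0.19,"turn":-72},{"dx":0.2,"dy":-0.4,"dz":0.19,"turn":-80},{"dx":0.22,"dy":-0.44,"dz":0.19,"turn":-84.7},{"dx":0.24,"dy":-0.48,"dz":0.19,"turn":-84.7},{"dx":0.26,"dy":-0.52,"dz":0.19,"turn":-84.7},{"dx":0.28,"dy":-0.56,"dz":0.19,"turn":-84.7},{"dx":0.3,"dy":-0.6,"dz":0.19,"turn":-84.7},{"dx":0.32,"dy":-0.64,"dz":0.19,"turn":-84.7}]' -1
```

```text
invalid input at $[0]: expected keys dx, dy, dz, turn
```

```bash
python3 -m crank '[{"dx":0,"dy":0,"dz":0.05,"turn":0},{"dx":0,"dy":0,"dz":0.1,"turn":0},{"dx":0,"dy":0,"dz":0.15,"turn":0},{"dx":0.02,"dy":-0.04,"dz":0.17,"turn":-8},{"dx":0.04,"dy":-0.08,"dz":0.18,"turn":-16},{"dx":0.06,"dy":-0.12,"dz":0.19,"turn":-24},{"dx":0.08,"dy":-0.16,"dz":0.19,"turn":-32},{"dx":0.1,"dy":-0.2,"dz":0.19,"turn":-40},{"dx":0.12,"dy":-0.24,"dz":0.19,"turn":-48},{"dx":0.14,"dy":-0.28,"dz":0.19,"turn":-56},{"dx":0.16,"dy":-0.32,"dz":0.19,"turn":-64},{"dx":0.18,"dy":-0.36,"dz":0.19,"turn":-72},{"dx":0.2,"dy":-0.4,"dz":0.19,"turn":-80},{"dx":0.22,"dy":-0.44,"dz":0.19,"turn":-84.7},{"dx":0.24,"dy":-0.48,"dz":0.19,"turn":-84.7},{"dx":0.26,"dy":-0.52,"dz":0.19,"turn":-84.7},{"dx":0.28,"dy":-0.56,"dz":0.19,"turn":-84.7},{"dx":0.3,"dy":-0.6,"dz":0.19,"turn":-84.7},{"dx":0.32,"dy":-0.64,"dz":0.19,"turn":-84.7}]' -1
```

```text
t: 2.8
tcp_pos: [0.5178, 0.0036, 0.4217]
ee_rot: [-1.983, 2.436, -0.0]
contact_force: [1.3, 0.0, 0.5]
width: 0.0853
```

```bash
python3 -m crank '[{"dx":0.03,"dy":-0.04,"dz":0,"turn":0},{"dx":0.06,"dy":-0.08,"dz":0,"turn":0},{"dx":0.08,"dy":-0.12,"dz":0,"turn":0},{"dx":0.105,"dy":-0.16,"dz":0,"turn":0},{"dx":0.105,"dy":-0.17,"dz":0,"turn":0},{"dx":0.105,"dy":-0.17,"dz":0,"turn":0}]' -1
python3 - <<'E'
from h import *
p=np.load("p.npy")
print(bot.get_state()["tcp_pos"])
o=[]
for n in("top","side"):
    i=imaging.grab_frame(n)[:,:,::-1].copy()
    print(n,[(m["position"],m["p"]) for m in models.mark_of(n,"lid_bar")[:2]],proj(n,lidpt(p,.21,.012)))
    t=bot.get_state()["tcp_pos"];q=proj(n,t)[0].astype(int);cv2.circle(i,q.tolist(),2,(0,0,255),-1)
    v=i[90:270,270:510] if n=="top" else i[60:240,230:470]
    o.append(cv2.resize(v,(400,300)))
cv2.imwrite("pics/c.png",np.hstack(o))
E
```

```text
t: 3.4
tcp_pos: [0.623, -0.1683, 0.4203]
ee_rot: [1.979, -2.439, -0.002]
contact_force: [-0.4, -0.2, -0.3]
width: 0.0856
[ 0.62303652 -0.16828952  0.42033781]
top [] [[387.56620482 155.92500149]]
side [([348.5, 182.3], 0.87), ([342.6, 264.3], 0.64)] [[347.68053724 184.48920395]]
```

View pics/c.png

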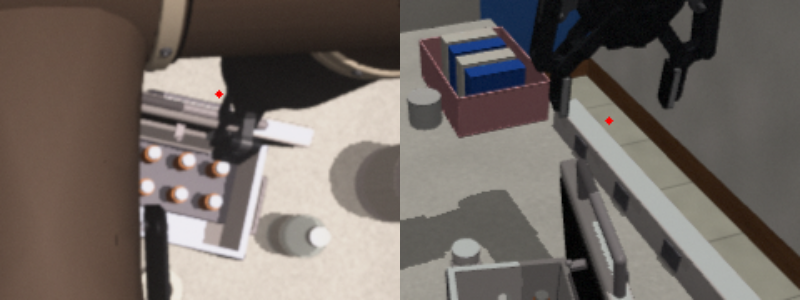

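The open jaws straddle the bar line: fingers at (562,95) and (672,90) in the right crop. Descend 113 mm and close lightly.

```bash
python3 -m crank '[{"dx":0,"dy":0,"dz":-0.03,"turn":0},{"dx":0,"dy":0,"dz":-0.06,"turn":0},{"dx":0,"dy":0,"dz":-0.085,"turn":0},{"dx":0,"dy":0,"dz":-0.105,"turn":0},{"dx":0,"dy":0,"dz":-0.113,"turn":0},{"dx":0,"dy":0,"dz":-0.113,"turn":0}]' -1
python3 -m crank '[{"dx":0,"dy":0,"dz":0,"turn":0},{"dx":0,"dy":0,"dz":0,"turn":0},{"dx":0,"dy":0,"dz":0,"turn":0},{"dx":0,"dy":0,"dz":0,"turn":0},{"dx":0,"dy":0,"dz":0,"turn":0},{"dx":0,"dy":0,"dz":0,"turn":0},{"dx":0,"dy":0,"dz":0,"turn":0},{"dx":0,"dy":0,"dz":0,"turn":0}]' 1 30
python3 - <<'E'
from h import *
o=[]
for n in("top","side"):
    i=imaging.grab_frame(n)[:,:,::-1].copy()
    print(n,[(l,m["position"],m["p"]) for l in("lid_bar","lid_front") for m in models.mark_of(n,l)[:2]])
    o.append(cv2.resize(i[90:270,270:510] if n=="top" else i[110:290,230:470],(400,300)))
cv2.imwrite("pics/d.png",np.hstack(o));print(bot.get_state())
E
```

```text
t: 4.2
tcp_pos: [0.6221, -0.1646, 0.3093]
ee_rot: [-1.985, 2.433, -0.001]
contact_force: [-0.3, -0.4, 1.3]
width: 0.0854
t: 5.0
tcp_pos: [0.6222, -0.1646, 0.3097]
ee_rot: [-1.985, 2.433, -0.001]
contact_force: [-0.1, 0.3, 2.6]
width: 0.0109
top [('lid_bar', [386.4, 154.5], 0.84), ('lid_front', [384.0, 152.8], 0.89)]
side [('lid_bar', [347.0, 182.8], 0.69), ('lid_front', [353.0, 212.1], 0.86)]
{'t': 5.3, 'joint_pos': array([ 4.37096725e-02,  2.69388493e-01,  6.14385906e-02, -2.97975664e-04,
       -1.36096224e+00, -2.45588082e-01]), 'qvel': array([-0.00035096, -0.00238152,  0.00095707,  0.00027469,  0.00126715,
        0.00052443]), 'joint_torque': array([ -0.14130672, -49.83591557,  28.66993546,   6.66901544,
         0.05698933,   0.19748373]), 'tcp_pos': array([ 0.62220418, -0.16466079,  0.30963509]), 'ee_rot': array([-1.98514377e+00,  2.43274005e+00, -1.40146603e-03]), 'contact_force': array([-0.79477775,  1.04057153,  4.10947075]), 'torque': array([ 0.21956511,  0.05108156, -0.14366151]), 'width': 0.011058846169024706}
```

View pics/d.png

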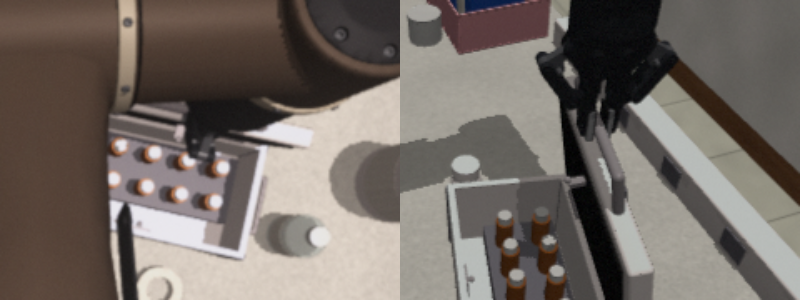

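The opening is 11 mm on the 12 mm bar, so the bar is held near its middle. Next, the arc waypoints.

Run:
```python
from h import *
p=np.load("p.npy");b0=lidpt(p,.21,.012)
for k,a in enumerate(np.linspace(p[3],.075,41)):
    d=lidpt([*p[:3],a],.21,.012)-b0; print(k,round(a,3),(d*1000).round().astype(int).tolist())
```

```text
0 1.419 [0, 0, 0]
1 1.386 [-7, 1, -1]
2 1.352 [-14, 3, -2]
3 1.319 [-21, 4, -3]
4 1.285 [-27, 6, -5]
5 1.251 [-34, 7, -6]
6 1.218 [-41, 8, -8]
7 1.184 [-47, 10, -10]
8 1.15 [-54, 11, -13]
9 1.117 [-60, 12, -15]
10 1.083 [-67, 14, -18]
11 1.05 [-73, 15, -21]
12 1.016 [-79, 16, -25]
13 0.982 [-85, 18, -28]
14 0.949 [-91, 19, -32]
15 0.915 [-97, 20, -36]
16 0.882 [-102, 21, -40]
17 0.848 [-108, 22, -44]
18 0.814 [-113, 23, -48]
19 0.781 [-118, 24, -53]
20 0.747 [-123, 26, -58]
21 0.714 [-128, 27, -63]
22 0.68 [-133, 28, -68]
23 0.646 [-138, 28, -73]
24 0.613 [-142, 29, -79]
25 0.579 [-146, 30, -84]
26 0.546 [-150, 31, -90]
27 0.512 [-154, 32, -96]
28 0.478 [-158, 33, -102]
29 0.445 [-161, 33, -108]
30 0.411 [-164, 34, -114]
31 0.377 [-167, 35, -121]
32 0.344 [-170, 35, -127]
33 0.31 [-173, 36, -134]
34 0.277 [-175, 36, -141]
35 0.243 [-177, 37, -147]
36 0.209 [-179, 37, -154]
37 0.176 [-181, 37, -161]
38 0.142 [-183, 38, -168]
39 0.109 [-184, 38, -175]
40 0.075 [-185, 38, -182]
```

```bash
python3 -m crank '[{"dx":-0.007,"dy":0.001,"dz":-0.001,"turn":0},{"dx":-0.014,"dy":0.003,"dz":-0.002,"turn":0},{"dx":-0.021,"dy":0.004,"dz":-0.003,"turn":0},{"dx":-0.027,"dy":0.006,"dz":-0.005,"turn":0},{"dx":-0.034,"dy":0.007,"dz":-0.006,"turn":0},{"dx":-0.041,"dy":0.008,"dz":-0.008,"turn":0},{"dx":-0.047,"dy":0.01,"dz":-0.01,"turn":0},{"dx":-0.054,"dy":0.011,"dz":-0.013,"turn":0},{"dx":-0.06,"dy":0.012,"dz":-0.015,"turn":0},{"dx":-0.067,"dy":0.014,"dz":-0.018,"turn":0}]'
```

```text
t: 6.3
tcp_pos: [0.5547, -0.1498, 0.2908]
ee_rot: [-1.985, 2.432, 0.0]
contact_force: [0.2, 5.4, 0.7]
width: 0.0105
```

Forces are small and tracking is good. Next ten rows.

```bash
python3 -m crank '[{"dx":-0.006,"dy":0.001,"dz":-0.003,"turn":0},{"dx":-0.012,"dy":0.002,"dz":-0.007,"turn":0},{"dx":-0.018,"dy":0.004,"dz":-0.01,"turn":0},{"dx":-0.024,"dy":0.005,"dz":-0.014,"turn":0},{"dx":-0.03,"dy":0.006,"dz":-0.018,"turn":0},{"dx":-0.035,"dy":0.007,"dz":-0.022,"turn":0},{"dx":-0.041,"dy":0.008,"dz":-0.026,"turn":0},{"dx":-0.046,"dy":0.009,"dz":-0.03,"turn":0},{"dx":-0.051,"dy":0.01,"dz":-0.035,"turn":0},{"dx":-0.056,"dy":0.012,"dz":-0.04,"turn":0}]'
```

```text
t: 7.3
tcp_pos: [0.498, -0.1373, 0.2503]
ee_rot: [-1.985, 2.432, 0.002]
contact_force: [-1.1, 1.6, 0.5]
width: 0.0105
```

Run:
```python
from h import *
p=np.load("p.npy");i=imaging.grab_frame("side")
for l in("lid_bar","lid_front"):print(l,[(m["position"],m["p"]) for m in models.mark_of("side",l)[:2]])
print(proj("side",lidpt([*p[:3],.747],.21,.012)),proj("side",lidpt([*p[:3],.747],.145,.024)))
cv2.imwrite("pics/e.png",cv2.resize(i[110:380,200:440,::-1],(533,600)))
```

```text
lid_bar [([272.0, 213.8], 0.8)]
lid_front [([299.3, 226.3], 0.78)]
[[272.16661023 217.58599208]] [[303.33989322 228.59177993]]
```

View pics/e.png

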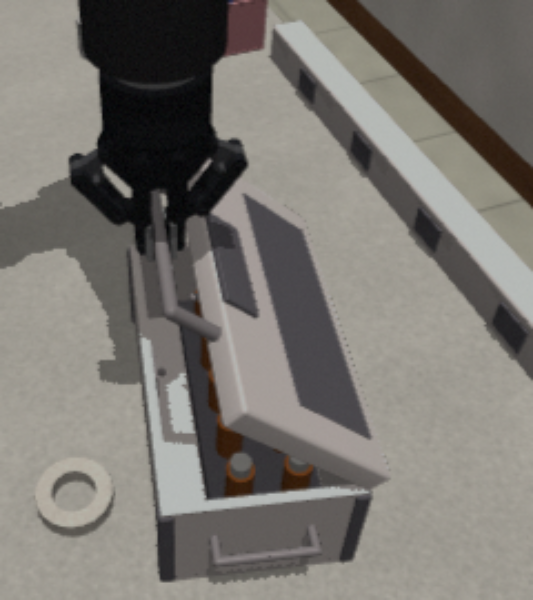

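The bar at (165,240) in the crop is held between the fingers and the lid is half down, as predicted. Continue.

```bash
python3 -m crank '[{"dx":-0.005,"dy":0.001,"dz":-0.005,"turn":0},{"dx":-0.01,"dy":0.002,"dz":-0.01,"turn":0},{"dx":-0.015,"dy":0.002,"dz":-0.015,"turn":0},{"dx":-0.019,"dy":0.003,"dz":-0.021,"turn":0},{"dx":-0.023,"dy":0.004,"dz":-0.026,"turn":0},{"dx":-0.027,"dy":0.005,"dz":-0.032,"turn":0},{"dx":-0.031,"dy":0.006,"dz":-0.038,"turn":0},{"dx":-0.035,"dy":0.007,"dz":-0.044,"turn":0},{"dx":-0.038,"dy":0.007,"dz":-0.05,"turn":0},{"dx":-0.041,"dy":0.008,"dz":-0.056,"turn":0}]'
```

```text
t: 8.45
tcp_pos: [0.4569, -0.1288, 0.1936]
ee_rot: [-1.985, 2.432, 0.003]
contact_force: [4.0, 6.2, -2.0]
width: 0.0106
```

```bash
python3 -m crank '[{"dx":-0.003,"dy":0.001,"dz":-0.007,"turn":0},{"dx":-0.006,"dy":0.001,"dz":-0.013,"turn":0},{"dx":-0.009,"dy":0.002,"dz":-0.02,"turn":0},{"dx":-0.011,"dy":0.002,"dz":-0.027,"turn":0},{"dx":-0.013,"dy":0.003,"dz":-0.033,"turn":0},{"dx":-0.015,"dy":0.003,"dz":-0.04,"turn":0},{"dx":-0.017,"dy":0.003,"dz":-0.047,"turn":0},{"dx":-0.019,"dy":0.004,"dz":-0.054,"turn":0},{"dx":-0.02,"dy":0.004,"dz":-0.061,"turn":0},{"dx":-0.02,"dy":0.004,"dz":-0.066,"turn":0},{"dx":-0.02,"dy":0.004,"dz":-0.066,"turn":0}]'
```

```text
t: 9.55
tcp_pos: [0.4372, -0.1246, 0.127]
ee_rot: [-1.985, 2.431, 0.003]
contact_force: [4.1, 5.3, -3.0]
width: 0.0109
```

The tool still carries about 3 N of weight. Lower a little further, slowly, until the catch takes it.

```bash
python3 -m crank '[{"dx":0,"dy":0,"dz":-0.001,"turn":0},{"dx":0,"dy":0,"dz":-0.002,"turn":0},{"dx":0,"dy":0,"dz":-0.003,"turn":0},{"dx":0,"dy":0,"dz":-0.003,"turn":0}]'
python3 -m crank '[{"dx":0,"dy":0,"dz":-0.001,"turn":0},{"dx":0,"dy":0,"dz":-0.002,"turn":0},{"dx":0,"dy":0,"dz":-0.002,"turn":0}]'
python3 - <<'E'
from h import *
i=imaging.grab_frame("side");print([(m["position"],m["p"]) for l in("lid_bar","lid_front") for m in models.mark_of("side",l)[:1]])
p=np.load("p.npy")
for a in(0,.07,.12):print(a,proj("side",[lidpt([*p[:3],a],.21,.012),lidpt([*p[:3],a],.145,.024)]).round(1).tolist())
E
```

```text
t: 9.95
tcp_pos: [0.437, -0.1246, 0.124]
ee_rot: [-1.985, 2.431, 0.003]
contact_force: [1.9, 3.4, -2.1]
width: 0.0109
t: 10.25
tcp_pos: [0.4368, -0.1245, 0.1218]
ee_rot: [-1.984, 2.431, 0.004]
contact_force: [1.2, 4.4, -2.3]
width: 0.0111
[([272.7, 264.9], 0.94)]
0 [[240.9, 272.2], [273.7, 264.5]]
0.07 [[241.0, 267.4], [274.7, 261.1]]
0.12 [[241.5, 263.8], [275.6, 258.6]]
```

The lid is at its ajar rest, with the residual about 2 N. I open only partly, because the gap to the lid edge is narrow, and then lift.

```bash
python3 -m crank '[{"dx":0,"dy":0,"dz":0,"turn":0},{"dx":0,"dy":0,"dz":0,"turn":0},{"dx":0,"dy":0,"dz":0,"turn":0},{"dx":0,"dy":0,"dz":0,"turn":0}]' 0.4 30
python3 -m crank '[{"dx":0,"dy":0,"dz":0.01,"turn":0},{"dx":0,"dy":0,"dz":0.03,"turn":0},{"dx":0,"dy":0,"dz":0.06,"turn":0},{"dx":0,"dy":0,"dz":0.1,"turn":0},{"dx":0,"dy":0,"dz":0.1,"turn":0}]'
python3 - <<'E'
from h import *
p=np.load("p.npy");o=[]
for n in("top","side"):
    i=imaging.grab_frame(n)[:,:,::-1].copy()
    for l in("lid_bar","lid_front"):print(n,l,[(m["position"],m["p"]) for m in models.mark_of(n,l)[:1]])
    for a in(0,.07):print(a,proj(n,[lidpt([*p[:3],a],.21,.012),lidpt([*p[:3],a],.145,.024)]).round(1).tolist())
    q=proj(n,lidpt([*p[:3],.07],.145,.024))[0];cv2.circle(i,q.astype(int).tolist(),2,(0,0,255),-1)
    o.append(cv2.resize(i[120:320,270:470] if n=="top" else i[180:380,200:400],(400,400)))
cv2.imwrite("pics/f.png",np.hstack(o))
E
```

```text
t: 10.8
tcp_pos: [0.4366, -0.1248, 0.1217]
ee_rot: [-1.985, 2.432, 0.004]
contact_force: [-0.4, 0.2, 0.3]
width: 0.0254
t: 11.3
tcp_pos: [0.4395, -0.1251, 0.2276]
ee_rot: [-1.982, 2.426, -0.006]
contact_force: [0.9, 0.6, -0.4]
width: 0.0258
top lid_bar []
top lid_front [([354.7, 223.8], 0.96)]
0 [[351.4, 249.6], [357.6, 222.2]]
0.07 [[352.5, 249.4], [358.6, 221.2]]
side lid_bar [([241.7, 266.6], 0.71)]
side lid_front [([271.6, 263.0], 0.65)]
0 [[240.9, 272.2], [273.7, 264.5]]
0.07 [[241.0, 267.4], [274.7, 261.1]]
```

View pics/f.png

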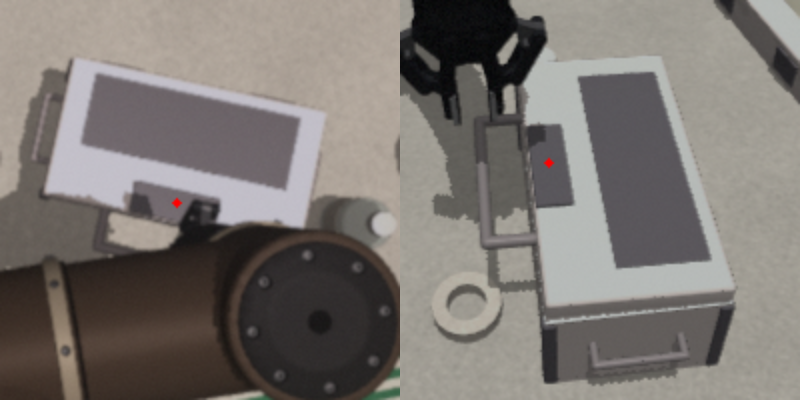

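The lid rests ajar: a gap shows at (640,305) in the right crop, and the plate centre is at about (552,165), next to my predicted dot. The bystanders haven't moved. Now shut the fingers and go above the plate.

```bash
python3 -c "
from h import *
print(tri((354.7,223.8),(271.6,263.0)), tri((270+176/2,120+203/2),(200+152/2,180+165/2)))"
python3 -m crank '[{"dx":0.02,"dy":-0.005,"dz":0,"turn":0},{"dx":0.04,"dy":-0.01,"dz":0,"turn":0},{"dx":0.06,"dy":-0.015,"dz":0,"turn":0},{"dx":0.06,"dy":-0.015,"dz":0,"turn":0},{"dx":0.06,"dy":-0.015,"dz":-0.02,"turn":0},{"dx":0.06,"dy":-0.015,"dz":-0.04,"turn":0},{"dx":0.06,"dy":-0.015,"dz":-0.05,"turn":0},{"dx":0.06,"dy":-0.015,"dz":-0.05,"turn":0}]' 1 30
```

```text
(array([ 0.49669299, -0.13504553,  0.13756684]), np.float64(0.0015013872203441686)) (array([ 0.50268666, -0.14175138,  0.14419745]), np.float64(0.0031246673613742953))
t: 12.4
tcp_pos: [0.4945, -0.1398, 0.1692]
ee_rot: [1.985, -2.433, -0.009]
contact_force: [0.4, -0.7, -0.2]
width: 0.0002
```

```bash
python3 -m crank '[{"dx":0.004,"dy":-0.001,"dz":0,"turn":0},{"dx":0.005,"dy":-0.001,"dz":-0.002,"turn":0},{"dx":0.005,"dy":-0.001,"dz":-0.004,"turn":0},{"dx":0.005,"dy":-0.001,"dz":-0.006,"turn":0},{"dx":0.005,"dy":-0.001,"dz":-0.006,"turn":0}]'
python3 -m crank '[{"dx":0,"dy":0,"dz":-0.001,"turn":0},{"dx":0,"dy":0,"dz":-0.002,"turn":0},{"dx":0,"dy":0,"dz":-0.002,"turn":0}]'
python3 -m crank '[{"dx":0,"dy":0,"dz":-0.001,"turn":0},{"dx":0,"dy":0,"dz":-0.002,"turn":0},{"dx":0,"dy":0,"dz":-0.002,"turn":0}]'
```

```text
t: 12.9
tcp_pos: [0.4993, -0.1408, 0.1631]
ee_rot: [1.985, -2.433, -0.009]
contact_force: [-0.3, -0.1, 1.0]
width: -0.0001
t: 13.2
tcp_pos: [0.4993, -0.1408, 0.1611]
ee_rot: [1.985, -2.433, -0.009]
contact_force: [-0.7, 0.2, -0.3]
width: 0.0001
t: 13.5
tcp_pos: [0.4991, -0.1408, 0.1589]
ee_rot: [1.985, -2.433, -0.01]
contact_force: [0.4, -0.6, -0.0]
width: 0.0001
```

```bash
for k in 1; do python3 -m crank '[{"dx":0,"dy":0,"dz":-0.001,"turn":0},{"dx":0,"dy":0,"dz":-0.002,"turn":0},{"dx":0,"dy":0,"dz":-0.002,"turn":0}]'; done
python3 -m crank '[{"dx":0,"dy":0,"dz":-0.001,"turn":0},{"dx":0,"dy":0,"dz":-0.001,"turn":0}]'
python3 -m crank '[{"dx":0,"dy":0,"dz":-0.001,"turn":0},{"dx":0,"dy":0,"dz":-0.001,"turn":0}]'
```

```text
t: 13.8
tcp_pos: [0.499, -0.1408, 0.1567]
ee_rot: [1.984, -2.432, -0.01]
contact_force: [-0.1, 1.4, 0.6]
width: 0.0001
t: 14.0
tcp_pos: [0.4989, -0.1408, 0.1555]
ee_rot: [1.984, -2.432, -0.01]
contact_force: [0.6, -0.5, 0.5]
width: -0.0002
t: 14.2
tcp_pos: [0.4989, -0.1408, 0.1544]
ee_rot: [1.984, -2.432, -0.01]
contact_force: [-0.3, -0.0, -0.2]
width: 0.0001
```

```bash
python3 -m crank '[{"dx":0,"dy":0,"dz":-0.001,"turn":0},{"dx":0,"dy":0,"dz":-0.001,"turn":0}]'
python3 -m crank '[{"dx":0,"dy":0,"dz":-0.001,"turn":0},{"dx":0,"dy":0,"dz":-0.001,"turn":0}]'
```

```text
t: 14.4
tcp_pos: [0.4988, -0.1408, 0.1533]
ee_rot: [1.984, -2.432, -0.011]
contact_force: [0.0, 0.8, -0.1]
width: 0.0002
t: 14.6
tcp_pos: [0.4986, -0.1407, 0.1521]
ee_rot: [1.984, -2.432, -0.011]
contact_force: [0.0, -0.6, -0.4]
width: 0.0002
```

```bash
python3 -m crank '[{"dx":0,"dy":0,"dz":-0.001,"turn":0},{"dx":0,"dy":0,"dz":-0.001,"turn":0}]'
python3 -m crank '[{"dx":0,"dy":0,"dz":-0.001,"turn":0},{"dx":0,"dy":0,"dz":-0.001,"turn":0}]'
```

```text
t: 14.8
tcp_pos: [0.4986, -0.1407, 0.1509]
ee_rot: [1.984, -2.432, -0.011]
contact_force: [-0.4, 0.7, 0.7]
width: 0.0001
t: 15.0
tcp_pos: [0.4985, -0.1407, 0.1498]
ee_rot: [1.983, -2.432, -0.012]
contact_force: [-0.6, 0.3, 0.4]
width: -0.0003
```

```bash
python3 -m crank '[{"dx":0,"dy":0,"dz":-0.001,"turn":0},{"dx":0,"dy":0,"dz":-0.001,"turn":0}]'
python3 -m crank '[{"dx":0,"dy":0,"dz":-0.001,"turn":0},{"dx":0,"dy":0,"dz":-0.001,"turn":0}]'
python3 - <<'E'
from h import *
o=[cv2.resize((imaging.grab_frame(n)[:,:,::-1])[s],(400,400)) for n,s in(("top",np.s_[120:320,270:470]),("side",np.s_[210:310,230:330]))]
cv2.imwrite("pics/g.png",np.hstack(o))
E
```

```text
t: 15.2
tcp_pos: [0.4984, -0.1407, 0.1486]
ee_rot: [1.983, -2.432, -0.012]
contact_force: [0.3, -0.8, -0.1]
width: -0.0
t: 15.4
tcp_pos: [0.4984, -0.1407, 0.1475]
ee_rot: [1.983, -2.432, -0.012]
contact_force: [-0.8, -0.0, -0.6]
width: 0.0004
```

View pics/g.png

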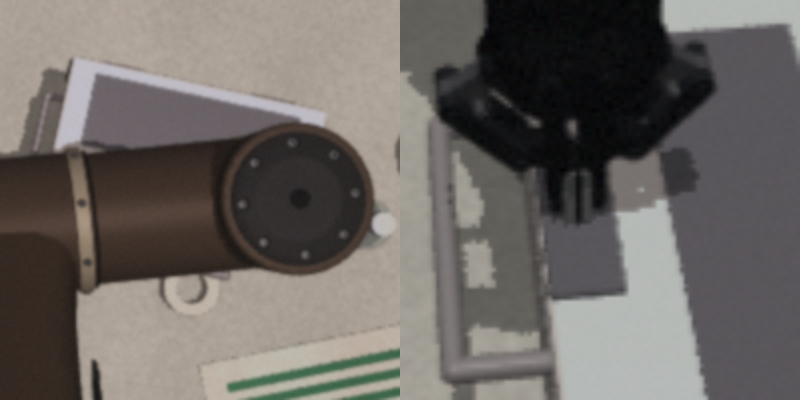

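The fingertips at (575,215) in the right crop are over the plate, just above it. Continue down gently.

```bash
python3 -m crank '[{"dx":0,"dy":0,"dz":-0.001,"turn":0},{"dx":0,"dy":0,"dz":-0.001,"turn":0}]'
python3 -m crank '[{"dx":0,"dy":0,"dz":-0.001,"turn":0},{"dx":0,"dy":0,"dz":-0.001,"turn":0}]'
```

```text
t: 15.7
tcp_pos: [0.4984, -0.1407, 0.1464]
ee_rot: [1.983, -2.432, -0.012]
contact_force: [0.4, 0.2, -0.6]
width: -0.0002
t: 15.9
tcp_pos: [0.4983, -0.1407, 0.1453]
ee_rot: [1.983, -2.432, -0.012]
contact_force: [-0.5, 0.6, 0.3]
width: -0.0
```

```bash
python3 -m crank '[{"dx":0,"dy":0,"dz":-0.001,"turn":0},{"dx":0,"dy":0,"dz":-0.001,"turn":0}]'
python3 -m crank '[{"dx":0,"dy":0,"dz":-0.001,"turn":0},{"dx":0,"dy":0,"dz":-0.001,"turn":0}]'
```

```text
t: 16.1
tcp_pos: [0.4981, -0.1407, 0.1441]
ee_rot: [1.983, -2.432, -0.012]
contact_force: [-1.1, 0.0, -0.9]
width: -0.0003
t: 16.3
tcp_pos: [0.4983, -0.1407, 0.1435]
ee_rot: [1.983, -2.431, -0.012]
contact_force: [-1.1, 0.4, 4.8]
width: 0.0004
```

Contact: 4.8 N at z about 0.1435. From here, half-millimetre steps.

```bash
python3 -m crank '[{"dx":0,"dy":0,"dz":-0.0005,"turn":0},{"dx":0,"dy":0,"dz":-0.0005,"turn":0}]'
python3 -m crank '[{"dx":0,"dy":0,"dz":0,"turn":0},{"dx":0,"dy":0,"dz":0,"turn":0}]'
```

```text
t: 16.5
tcp_pos: [0.4984, -0.1407, 0.1435]
ee_rot: [1.984, -2.431, -0.011]
contact_force: [-2.0, 1.2, 4.9]
width: -0.0001
t: 16.7
tcp_pos: [0.4984, -0.1407, 0.1435]
ee_rot: [1.984, -2.431, -0.011]
contact_force: [-1.0, 0.5, 3.0]
width: -0.0003
```

```bash
python3 -m crank '[{"dx":0,"dy":0,"dz":-0.0005,"turn":0},{"dx":0,"dy":0,"dz":-0.001,"turn":0},{"dx":0,"dy":0,"dz":-0.001,"turn":0}]'
python3 -m crank '[{"dx":0,"dy":0,"dz":-0.001,"turn":0},{"dx":0,"dy":0,"dz":-0.0015,"turn":0},{"dx":0,"dy":0,"dz":-0.0015,"turn":0}]'
```

```text
t: 17.0
tcp_pos: [0.4985, -0.1407, 0.1434]
ee_rot: [1.984, -2.431, -0.011]
contact_force: [-3.6, 1.8, 10.4]
width: -0.0001
t: 17.3
tcp_pos: [0.4985, -0.1408, 0.1434]
ee_rot: [1.985, -2.431, -0.009]
contact_force: [-6.5, 2.8, 16.7]
width: 0.0
```

It is rigid at 16.7 N with no travel, so the lid is on its hard stop. Hold at about 20 N for over 2 s.

```bash
python3 -m crank '[{"dx":0,"dy":0,"dz":-0.0014,"turn":0},{"dx":0,"dy":0,"dz":-0.0017,"turn":0},{"dx":0,"dy":0,"dz":-0.0017,"turn":0},{"dx":0,"dy":0,"dz":-0.0017,"turn":0}]'
```

```text
t: 17.7
tcp_pos: [0.4985, -0.1408, 0.1433]
ee_rot: [1.986, -2.431, -0.008]
contact_force: [-6.7, 4.0, 17.7]
width: 0.0002
```

```bash
python3 -m crank '[{"dx":0,"dy":0,"dz":-0.0018,"turn":0},{"dx":0,"dy":0,"dz":-0.0018,"turn":0},{"dx":0,"dy":0,"dz":-0.0018,"turn":0},{"dx":0,"dy":0,"dz":-0.0018,"turn":0},{"dx":0,"dy":0,"dz":-0.0018,"turn":0},{"dx":0,"dy":0,"dz":-0.0018,"turn":0},{"dx":0,"dy":0,"dz":-0.0018,"turn":0},{"dx":0,"dy":0,"dz":-0.0018,"turn":0},{"dx":0,"dy":0,"dz":-0.0018,"turn":0},{"dx":0,"dy":0,"dz":-0.0018,"turn":0},{"dx":0,"dy":0,"dz":-0.0018,"turn":0},{"dx":0,"dy":0,"dz":-0.0018,"turn":0},{"dx":0,"dy":0,"dz":-0.0018,"turn":0},{"dx":0,"dy":0,"dz":-0.0018,"turn":0},{"dx":0,"dy":0,"dz":-0.0018,"turn":0},{"dx":0,"dy":0,"dz":-0.0018,"turn":0},{"dx":0,"dy":0,"dz":-0.0018,"turn":0},{"dx":0,"dy":0,"dz":-0.0018,"turn":0},{"dx":0,"dy":0,"dz":-0.0018,"turn":0},{"dx":0,"dy":0,"dz":-0.0018,"turn":0}]'
python3 - <<'E'
from h import *
p=np.load("p.npy");i=imaging.grab_frame("side");print([(m["position"],m["p"]) for l in("lid_bar","lid_front") for m in models.mark_of("side",l)[:1]],bot.get_state()["contact_force"])
cv2.imwrite("pics/h.png",cv2.resize(i[180:380,200:400,::-1],(600,600)))
E
```

```text
t: 19.7
tcp_pos: [0.4985, -0.1408, 0.1434]
ee_rot: [1.987, -2.43, -0.007]
contact_force: [-7.4, 3.8, 19.3]
width: 0.0
[([239.7, 268.5], 0.85), ([272.6, 262.7], 0.83)] [-7.56810125  4.34467208 18.73581722]
```

View pics/h.png

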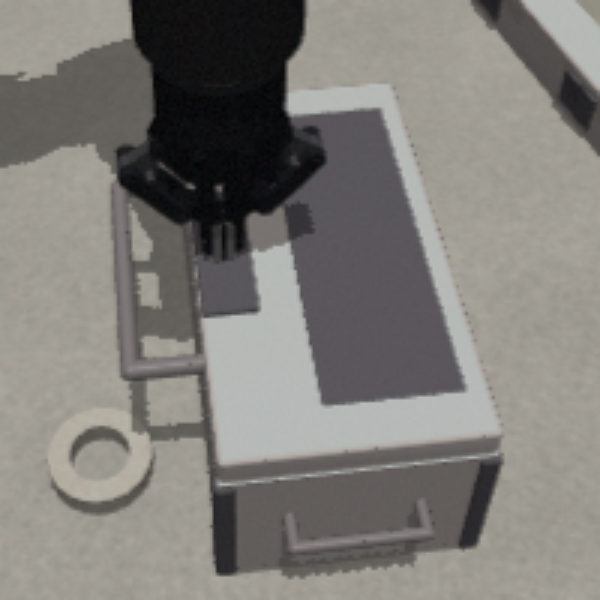

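The fingers press on the plate at (225,245) in the crop. Whether a gap remains at the end face isn't clear by eye, so I compare with the ajar frame by template matching, without moving.

Run:
```python
from h import *
f=cv2.resize(cv2.imread("pics/f.png")[:,400:],(200,200),interpolation=cv2.INTER_AREA)
h=cv2.resize(cv2.imread("pics/h.png"),(200,200),interpolation=cv2.INTER_AREA)
g=lambda i:cv2.resize(cv2.cvtColor(i,cv2.COLOR_BGR2GRAY),None,fx=4,fy=4,interpolation=cv2.INTER_CUBIC)
F,H=g(f),g(h)
for nm,(x0,y0,x1,y1) in dict(bar_corner=(36,112,60,130),plate_end=(66,92,90,110),panel_corner=(100,124,118,138),hinge_end=(150,120,168,140),handle=(92,165,148,186),tape=(14,134,54,172)).items():
    T=F[4*y0:4*y1,4*x0:4*x1];S=H[4*y0-40:4*y1+40,4*x0-40:4*x1+40] if x0>=10 else H
    m=cv2.matchTemplate(S,T,cv2.TM_CCOEFF_NORMED);_,v,_,l=cv2.minMaxLoc(m);print(nm,(l[0]-40)/4,(l[1]-40)/4,round(v,3))
p=np.load("p.npy")
for a in(0,.07):
    print(a,proj("side",[lidpt([*p[:3],a],.21,.012,-.08),lidpt([*p[:3],a],.127,.027,-.05)]).round(1).tolist())
print("bar corner row in h/f visible")
```

```text
bar_corner 0.0 2.0 0.992
plate_end -0.25 1.75 0.989
panel_corner -0.5 1.0 0.996
hinge_end -0.5 0.25 0.992
handle 0.0 0.0 0.998
tape 0.0 0.0 0.994
0 [[244.0, 307.1], [286.9, 283.4]]
0.07 [[244.2, 302.5], [288.1, 280.3]]
bar corner row in h/f visible
```

Run:
```python
from h import *
G=cv2.cvtColor(cv2.imread("pics/g.png")[:,400:],cv2.COLOR_BGR2GRAY)
sub=lambda im:cv2.resize(cv2.cvtColor(cv2.resize(im,(200,200),interpolation=cv2.INTER_AREA)[30:130,30:130],cv2.COLOR_BGR2GRAY),None,fx=4,fy=4,interpolation=cv2.INTER_LINEAR)
f=sub(cv2.imread("pics/f.png")[:,400:]);h=sub(cv2.imread("pics/h.png"))
for nm,(x0,y0,x1,y1) in dict(bar=(30,330,110,385),plate=(150,250,240,320)).items():
    T=G[y0:y1,x0:x1]
    for k,I in(("f",f),("h",h)):
        S=I[max(0,y0-15):y1+15,x0-15:x1+15];_,v,_,l=cv2.minMaxLoc(cv2.matchTemplate(S,T,cv2.TM_CCOEFF_NORMED));print(nm,"g->",k,(l[0]-15)/4,(l[1]-15)/4,round(v,3))
# absolute angle from bar corner & plate ends in the side view, hinge calibrated at upright fit
print(bot.get_state()["contact_force"])
```

```text
bar g-> f 0.0 -1.25 0.973
bar g-> h 0.0 0.75 0.982
plate g-> f 0.25 -1.0 0.996
plate g-> h 0.0 0.75 0.995
[-7.56810125  4.34467208 18.73581722]
```

The lid has moved down about 2 px since the earlier frame, which is less than I expected from ajar to shut. A zoom on the end face, before and now, should settle the gap.

Run:
```python
from h import *
f=cv2.resize(cv2.imread("pics/f.png")[:,400:],(200,200),interpolation=cv2.INTER_AREA)[132:200,60:172]
h=cv2.resize(cv2.imread("pics/h.png"),(200,200),interpolation=cv2.INTER_AREA)[132:200,60:172]
i=imaging.grab_frame("side")[180:380,200:400,::-1][132:200,60:172]
o=np.hstack([cv2.resize(x[:, :66],(396,408),interpolation=cv2.INTER_NEAREST) for x in(f,i)])
cv2.imwrite("pics/k.png",o)
p=np.load("p.npy");q=lambda P:(proj("side",P)-[260,312]).round(1).tolist()
print("rim front",q(casept(p,-.0825,-.15,.115)),"base",q(casept(p,-.0825,-.15,0)))
for a in(0,.04,.07):print(a,"lidbot,top",q([lidpt([*p[:3],a],.165,0,-.15),lidpt([*p[:3],a],.165,.024,-.15)]))
```

```text
rim front [[13.9, 30.9]] base [[14.7, 60.6]]
0 lidbot,top [[13.9, 30.9], [13.7, 23.8]]
0.04 lidbot,top [[13.9, 29.0], [14.3, 21.7]]
0.07 lidbot,top [[14.0, 27.5], [14.8, 20.1]]
```

View pics/k.png

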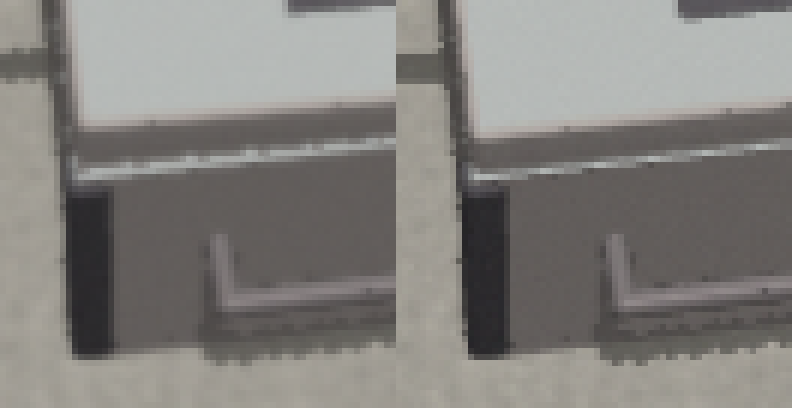

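Before (left) the lid's top edge is at row 125 with a wide rim gap. Now (right) it is at row 137 and the gap has closed to under 1 px. With the rigid stop at z=0.1434 (inside the shut range of 0.142 to 0.148), this reads as shut. Ease off, lift, and check the lid again unobstructed.

```bash
python3 -m crank '[{"dx":0,"dy":0,"dz":0,"turn":0},{"dx":0,"dy":0,"dz":0.002,"turn":0},{"dx":0,"dy":0,"dz":0.01,"turn":0},{"dx":0,"dy":0,"dz":0.03,"turn":0},{"dx":0,"dy":0,"dz":0.07,"turn":0},{"dx":0,"dy":0,"dz":0.12,"turn":0},{"dx":0,"dy":0.05,"dz":0.15,"turn":0},{"dx":0,"dy":0.1,"dz":0.15,"turn":0},{"dx":0,"dy":0.15,"dz":0.15,"turn":0},{"dx":0,"dy":0.2,"dz":0.15,"turn":0},{"dx":0,"dy":0.25,"dz":0.15,"turn":0},{"dx":0,"dy":0.3,"dz":0.15,"turn":0},{"dx":0,"dy":0.3,"dz":0.15,"turn":0}]'
python3 - <<'E'
from h import *
from scipy.optimize import least_squares
p=np.load("p.npy");o=[]
h=cv2.resize(cv2.imread("pics/h.png"),(200,200),interpolation=cv2.INTER_AREA)
g=lambda i:cv2.resize(cv2.cvtColor(i,cv2.COLOR_BGR2GRAY),None,fx=4,fy=4,interpolation=cv2.INTER_CUBIC)
s=imaging.grab_frame("side")[:,:,::-1].copy();t=imaging.grab_frame("top")[:,:,::-1].copy()
F,H=g(h),g(s[180:380,200:400])
for nm,(x0,y0,x1,y1) in dict(bar_corner=(36,112,60,130),plate_end=(66,92,90,110),panel_corner=(100,124,118,138)).items():
    T=F[4*y0:4*y1,4*x0:4*x1];m=cv2.matchTemplate(H[4*y0-40:4*y1+40,4*x0-40:4*x1+40],T,cv2.TM_CCOEFF_NORMED);_,v,_,l=cv2.minMaxLoc(m);print(nm,(l[0]-40)/4,(l[1]-40)/4,round(v,3))
for n in("top","side"):
  for l in("lid_bar","lid_front","feed_bottle","pill_jar","tape_roll"):print(n,l,[(m["position"],round(m["p"],2)) for m in models.mark_of(n,l)[:1]])
v=np.hstack([cv2.resize(t[100:300,240:480],(400,333)),cv2.resize(s[170:390,190:410],(400,400))[:333]]) 
cv2.imwrite("pics/m.png",np.hstack([cv2.resize(t[110:290,240:480],(400,400)),cv2.resize(s[170:390,190:410],(400,400))]))
E
```

```text
t: 21.2
tcp_pos: [0.4984, 0.1634, 0.2933]
ee_rot: [1.992, -2.427, -0.008]
contact_force: [0.3, -0.9, -0.1]
width: -0.0002
bar_corner 0.0 0.0 0.964
plate_end 0.0 0.0 0.997
panel_corner 0.0 0.0 0.998
top lid_bar [([349.4, 248.7], 0.69)]
top lid_front [([358.0, 225.7], 0.65)]
top feed_bottle [([440.1, 230.3], 0.94)]
top pill_jar [([260.3, 199.2], 0.51)]
top tape_roll [([361.8, 261.4], 0.78)]
side lid_bar [([240.2, 269.8], 0.92)]
side lid_front [([306.7, 301.7], 0.48)]
side feed_bottle []
side pill_jar []
side tape_roll [([230.7, 333.5], 0.86)]
```

View pics/m.png

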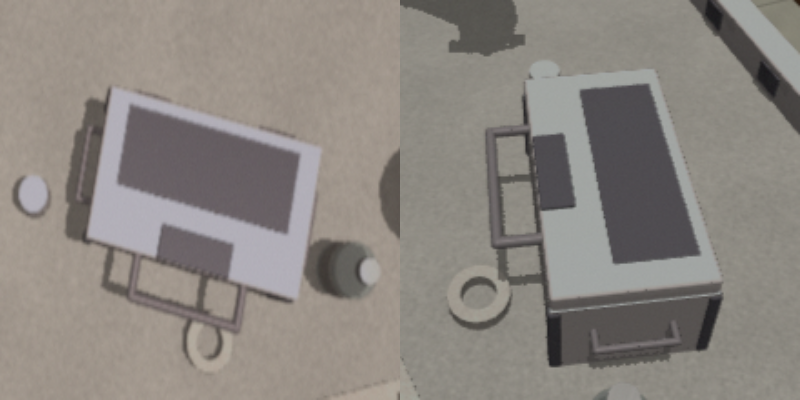

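The lid has not sprung back (0.0 px shift on release) and the bystanders are in place. The images can't resolve 0.03 rad well, so I check by touch: if the lid is shut, the top of the bar must be at z = 0.133.

```bash
python3 -m crank '[{"dx":-0.01,"dy":-0.04,"dz":0,"turn":0},{"dx":-0.02,"dy":-0.08,"dz":0,"turn":0},{"dx":-0.03,"dy":-0.12,"dz":0,"turn":0},{"dx":-0.04,"dy":-0.16,"dz":0,"turn":0},{"dx":-0.05,"dy":-0.2,"dz":0,"turn":0},{"dx":-0.06,"dy":-0.24,"dz":0,"turn":0},{"dx":-0.062,"dy":-0.28,"dz":0,"turn":0},{"dx":-0.062,"dy":-0.29,"dz":0,"turn":0},{"dx":-0.062,"dy":-0.29,"dz":-0.04,"turn":0},{"dx":-0.062,"dy":-0.29,"dz":-0.08,"turn":0},{"dx":-0.062,"dy":-0.29,"dz":-0.11,"turn":0},{"dx":-0.062,"dy":-0.29,"dz":-0.13,"turn":0},{"dx":-0.062,"dy":-0.29,"dz":-0.13,"turn":0},{"dx":-0.062,"dy":-0.29,"dz":-0.13,"turn":0}]' 1
```

```text
t: 23.2
tcp_pos: [0.437, -0.1315, 0.1641]
ee_rot: [1.986, -2.431, -0.007]
contact_force: [0.5, 0.3, -0.3]
width: 0.0004
```

```bash
python3 -m crank '[{"dx":0,"dy":0,"dz":-0.004,"turn":0},{"dx":0,"dy":0,"dz":-0.008,"turn":0},{"dx":0,"dy":0,"dz":-0.012,"turn":0},{"dx":0,"dy":0,"dz":-0.016,"turn":0},{"dx":0,"dy":0,"dz":-0.018,"turn":0},{"dx":0,"dy":0,"dz":-0.018,"turn":0}]'
python3 -m crank '[{"dx":0,"dy":0,"dz":-0.001,"turn":0},{"dx":0,"dy":0,"dz":-0.002,"turn":0},{"dx":0,"dy":0,"dz":-0.003,"turn":0},{"dx":0,"dy":0,"dz":-0.003,"turn":0}]'
python3 -m crank '[{"dx":0,"dy":0,"dz":-0.001,"turn":0},{"dx":0,"dy":0,"dz":-0.002,"turn":0},{"dx":0,"dy":0,"dz":-0.002,"turn":0}]'
python3 -m crank '[{"dx":0,"dy":0,"dz":-0.001,"turn":0},{"dx":0,"dy":0,"dz":-0.0015,"turn":0},{"dx":0,"dy":0,"dz":-0.0015,"turn":0}]'
```

```text
t: 23.8
tcp_pos: [0.4368, -0.1315, 0.1457]
ee_rot: [1.986, -2.43, -0.007]
contact_force: [0.4, -1.0, -0.3]
width: 0.0001
t: 24.2
tcp_pos: [0.4367, -0.1315, 0.1426]
ee_rot: [1.986, -2.43, -0.007]
contact_force: [-0.1, 1.3, -0.0]
width: 0.0003
t: 24.5
tcp_pos: [0.4366, -0.1315, 0.1405]
ee_rot: [1.985, -2.43, -0.008]
contact_force: [-0.3, -0.1, 0.1]
width: -0.0001
t: 24.8
tcp_pos: [0.4366, -0.1315, 0.1389]
ee_rot: [1.985, -2.43, -0.008]
contact_force: [0.9, -0.3, -0.3]
width: -0.0003
```

```bash
python3 -m crank '[{"dx":0,"dy":0,"dz":-0.001,"turn":0},{"dx":0,"dy":0,"dz":-0.002,"turn":0},{"dx":0,"dy":0,"dz":-0.002,"turn":0}]'
python3 -m crank '[{"dx":0,"dy":0,"dz":-0.001,"turn":0},{"dx":0,"dy":0,"dz":-0.0015,"turn":0},{"dx":0,"dy":0,"dz":-0.0015,"turn":0}]'
python3 -m crank '[{"dx":0,"dy":0,"dz":-0.001,"turn":0},{"dx":0,"dy":0,"dz":-0.001,"turn":0}]'
python3 -m crank '[{"dx":0,"dy":0,"dz":-0.001,"turn":0},{"dx":0,"dy":0,"dz":-0.001,"turn":0}]'
```

```text
t: 25.1
tcp_pos: [0.4365, -0.1315, 0.1367]
ee_rot: [1.985, -2.43, -0.008]
contact_force: [-1.0, -0.5, 0.8]
width: -0.0001
t: 25.4
tcp_pos: [0.4364, -0.1315, 0.1351]
ee_rot: [1.985, -2.43, -0.008]
contact_force: [0.6, -0.7, -0.4]
width: 0.0002
t: 25.6
tcp_pos: [0.4363, -0.1315, 0.134]
ee_rot: [1.985, -2.43, -0.008]
contact_force: [-0.8, -1.2, 0.7]
width: 0.0002
t: 25.8
tcp_pos: [0.4364, -0.1315, 0.133]
ee_rot: [1.985, -2.43, -0.008]
contact_force: [-0.4, 0.9, 0.7]
width: 0.0003
```

```bash
python3 -m crank '[{"dx":0,"dy":0,"dz":-0.001,"turn":0},{"dx":0,"dy":0,"dz":-0.001,"turn":0}]'
python3 -m crank '[{"dx":0,"dy":0,"dz":-0.0005,"turn":0},{"dx":0,"dy":0,"dz":-0.0005,"turn":0}]'
```

```text
t: 26.0
tcp_pos: [0.4365, -0.1315, 0.1328]
ee_rot: [1.986, -2.43, -0.008]
contact_force: [-3.3, 1.3, 9.4]
width: 0.0003
t: 26.2
tcp_pos: [0.4365, -0.1315, 0.1329]
ee_rot: [1.986, -2.429, -0.007]
contact_force: [-3.0, 1.0, 7.7]
width: -0.0003
```

The bar top is felt at z = 0.1329, against 0.133 for fully shut, so the lid is at 0. Retreat and hand in.

```bash
python3 -m crank '[{"dx":0,"dy":0,"dz":0.003,"turn":0},{"dx":0,"dy":0,"dz":0.02,"turn":0},{"dx":0,"dy":0,"dz":0.06,"turn":0},{"dx":0,"dy":0,"dz":0.1,"turn":0},{"dx":0,"dy":0,"dz":0.15,"turn":0},{"dx":0,"dy":0,"dz":0.15,"turn":0},{"dx":0,"dy":0,"dz":0.15,"turn":0}]'
python3 - <<'E'
from h import *
h=cv2.resize(cv2.imread("pics/h.png"),(200,200),interpolation=cv2.INTER_AREA);s=imaging.grab_frame("side")[180:380,200:400,::-1]
g=lambda i:cv2.resize(cv2.cvtColor(np.ascontiguousarray(i),cv2.COLOR_BGR2GRAY),None,fx=4,fy=4,interpolation=cv2.INTER_CUBIC)
F,H=g(h),g(s)
for x0,y0,x1,y1 in((100,124,118,138),(14,134,54,172)):
    _,v,_,l=cv2.minMaxLoc(cv2.matchTemplate(H[4*y0-40:4*y1+40,4*x0-40:4*x1+40],F[4*y0:4*y1,4*x0:4*x1],cv2.TM_CCOEFF_NORMED));print((l[0]-40)/4,(l[1]-40)/4,v)
print(bot.get_state()["contact_force"]);print(bot.hand_in())
E
```

```text
t: 26.9
tcp_pos: [0.437, -0.1314, 0.284]
ee_rot: [1.987, -2.432, -0.005]
contact_force: [0.1, 0.6, -1.1]
width: 0.0
0.0 0.0 0.9981693625450134
0.0 0.0 0.9962455630302429
[-0.96800839  0.52191125  0.55551253]
the job is handed in; nothing more can be done
None
```

The lid is down, pressed home and fully shut. I handed the job in at about 27 s of the 69 s; hand-in reports no verdict.

**Lowering:** I gripped the bar handle lightly (30 N) and carried the lid along its arc at about 0.34 rad/s to the ajar position, then let go.

**Pressing:** With the fingers shut, I pressed on the push plate for just over 2 s. The vertical force was about 18–19 N, about 21 N in total with sideways load. No reading came near 30 N.

**Last checks:**
- **Lid shut:** by touch, the top of the bar is at z = 0.1329 m, against 0.133 m for a fully shut lid. The lid did not move in the pictures when I let go.
- **Bystanders:** the bottle, jar and tape roll showed no movement beyond measuring noise in the last top picture; the tape roll showed none in a final side-view check.
- **Robot:** it stands clear above the case, with a contact force of about 1 N, which is sensor noise.

**Disagreements:**
- The pictures showed the lid moving down only about 2 px from ajar to shut, where about 4.6 px was expected. They could not settle the angle, so I confirmed it by touch.
- I never felt the snap as a separate event. By the time I felt firm contact, the lid was already on its hard stop.

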